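# Sort the reading magnifier and the stapler into their desk cubbies

## Robot

A 6-joint arm with a two-finger parallel gripper is mounted at the origin on the work surface. World frame = base frame: x ahead of the robot, y to its left, z up, the work surface at z = 0. Lengths are in mm, angles in rad, forces in N, time in s.
With the tool pointing down it reaches from about 275 to 1000 mm from the base axis. Payload 8.4 kg.
Tool frame: the origin (TCP) lies between the finger pads; the fingertips stand 17 mm ahead of it and the grasp point (between the pads) lies 2 mm behind it; z points along the fingers, y is the line along which they close (so a half turn about z gives the same grasp; the last joint's range is limited). The gripper opens to 85 mm and grips with 20 to 120 N. Pads are 22 mm wide; open, the fingers measure 114 mm over their backs; the gripper's body (76 mm by 85 mm) begins 54 mm behind the grasp point. The pads swing forward as they close: fully open they stand 13 mm farther back than shut.
Start: joints at [1.279, 0.353, 1.633, -0, 1.155, -0.002], TCP at [178.599, 598.941, 228.081] pointing down, gripper open.
Joint ranges: [-2.63, 2.63], [-0.92, 2.1], [0.06, 2.66], [-1.3, 4.44], [0, 2.69], [-3.02, 3.02]. Speed limits (rad/s): [2.22, 2.22, 2.79, 3.14, 3.14, 3.14].

## Interface

Orientations are given as [roll, pitch, yaw] about the fixed x, y, z axes, in that order (R = Rz(yaw) Ry(pitch) Rx(roll)).
In Python, from rig import sense, grab_frame, sign_off gives the robot as it stands. The module is installed in compiled form; this text tells all that it offers.
- The arm moves only by the tool send_rows, never from a script. Its argument "moves" is a list that holds one entry, the list of rows, each a list of 7 numbers: the shift along the world's x, y, z in m, then the turn, a rotation vector about the world's x, y, z in rad, then the opening, from -1 (shut) to 1 (fully open). In form: [[[dx, dy, dz, rx, ry, rz, jaw], ...]]. A call has 1 to 10 rows; each row shifts and turns the commanded pose from where the row before left it; what a row does not reach is not made up. A row lasts 1/10 s, in which the tool goes at most 50 mm and 8.59 degrees, less where a joint would pass 70% of its speed; a pose out of reach is approached as far as the arm can. A call with a gripper value outside its range is refused whole. The fingers move at their own pace and stop on an object; "grip_force" is the grip in N (left out, the last holds). Time passes only in rows, so rows that do not move let the fingers close. It gives the time, the measured TCP pose, the force, the opening and the grip force at its end, in the units of the state.
- sense(): the state, without advancing time (a new reading comes with each control period).
- grab_frame(name): name is "scene" or "top" or "wrist"; returns a dict with "img" (400x640x3 uint8, red, green, blue), "mtx" (3x3 intrinsics, pixels), "rvec" (rotation vector, rad) and "tvec" (3), from world to camera coordinates, as OpenCV has them; the wrist camera has in their place "T_tool_cam" (4x4, takes a point from camera to tool coordinates, whose origin is the TCP and whose axes are the flange's). Camera axes: x right, y down, z forward; pixel columns grow to the right and rows downward; lengths in mm; the calibration is good to about 2 mm. A picture is of the moment at which its call begins: read the wrist's pose just before it. There is no depth.
- sign_off(): hands the job in; it is judged then, once.
The state is a dict: "clock": time; "qpos": joint angles; "qvel": joint speeds; "joint_efforts": joint torques, N m; "eef_pos": TCP position; "tcp_rot": TCP orientation; "contact_force": force on the tool from outside, world axes, zero at the start; "wrist_torque": the same for the moment, N m; "opening": opening from 0.0 (shut) to 1.0 (fully open); "grasp_force": force on a finger pad.
Only numpy, scipy, OpenCV 4.12 (cv2) and the standard library are available. Lean on these libraries where they do the work, as an engineer would, in place of code of your own. Each camera call takes 0.05 s, during which the arm holds its last target. There are 200 camera calls.

## Task

A reading magnifier has been pushed handle first into the staplers' glass-topped cubby: pull it out by its lens, lay it flat on the desk in front and let go, then take it by the handle and slide it lens first into the magnifiers' cubby beside the stored one, until the whole lens frame is under the glass and the handle sticks out. Then slide the loose stapler lengthwise, either end first, into the staplers' cubby beside the stored one, until more than half of it is under the glass. Leave everything else where it is.

Things in the scene. Friction and masses are not known exactly. Their poses are not given: they have to be found in the camera images.
- stapler_cubby: staplers' low cubby fixed to the desk: wooden sides (8 mm) and back (5 mm), clear glass top (6 mm), no floor (things rest on the desk, z = 0), open front. Outside 125 deep (x) x 226 wide (y) x 71 high; inside 120 x 210 x 65. Origin: centre of its footprint, desk height; +x points in, away from the robot within 0.1 rad. Holds the stored stapler. May be left or right.
- magnifier_cubby: magnifiers' low cubby fixed to the desk: wooden sides (8 mm) and back (5 mm), clear glass top (6 mm), no floor (things rest on the desk, z = 0), open front. Outside 125 deep (x) x 226 wide (y) x 71 high; inside 120 x 210 x 65. Origin: centre of its footprint, desk height; +x points in, away from the robot within 0.1 rad. Holds the stored magnifier.
- stapler_cubby_mouth (a point): staplers' cubby: middle of the open front of this cubby, at desk height, straight below the front edge of its glass: 62.5 mm in front of the cubby's origin (inner back 57.5 mm behind it).
- magnifier_cubby_mouth (a point): magnifiers' cubby: middle of the open front of this cubby, at desk height, straight below the front edge of its glass: 62.5 mm in front of the cubby's origin (inner back 57.5 mm behind it).
- magnifier: the misplaced black reading magnifier lying flat, 170 long: rectangular lens frame 90 x 52 x 16 high (x = -5 to +85 mm), straight handle 80 x 20 x 18 high (x = -85 to -5 mm); 0.12 kg. Origin: underside, mid-length; +x from handle to lens. At the start its handle is inside the staplers' cubby and 60 to 70 mm of the lens frame sticks out in front.
- magnifier_lens (a point): centre of the misplaced magnifier's lens, 8 mm above its underside, at x = +40 mm of the magnifier.
- magnifier_tail (a point): free end of the misplaced magnifier's handle, 9 mm above its underside, at x = -85 mm of the magnifier.
- stapler: the loose stapler, out on the desk left or right of the desk pad: black stapler standing on its base, 155 long x 36 wide x 49 high, 0.25 kg. Origin: underside centre; +x to the nose. Rear: a tall flat-sided block 36 wide (x = -76 to -27 mm); nose arm 32 wide. 
- stored_magnifier: already stored in its cubby, handle end out, about 52 mm to one side of the middle; may be nudged by at most 30 mm: black reading magnifier lying flat, 170 long: rectangular lens frame 90 x 52 x 16 high (x = -5 to +85 mm), straight handle 80 x 20 x 18 high (x = -85 to -5 mm); 0.12 kg. Origin: underside, mid-length; +x from handle to lens. 
- stored_stapler: already stored in its cubby, rear end out, about 52 mm to one side of the middle; may be nudged by at most 30 mm: black stapler standing on its base, 155 long x 36 wide x 49 high, 0.25 kg. Origin: underside centre; +x to the nose. Rear: a tall flat-sided block 36 wide (x = -76 to -27 mm); nose arm 32 wide. 
- tape_dispenser: grey desk tape dispenser, 140 x 55 x 75 high, origin underside centre, on the desk left or right of the grey desk pad (thin and flat, 300 x 360, clear, between the robot and the cubbies); leave it where it is (it may be nudged by at most 30 mm).
- mug: white mug, 80 across, 90 high, origin underside centre, at the far left; leave it where it is (it may be nudged by at most 30 mm).
- book: green hardback lying flat, 115 x 180 x 28 high, origin underside centre, at the far right; leave it where it is (it may be nudged by at most 30 mm).
- glasses_case: dark brown glasses case, 60 x 155 x 36 high, origin underside centre, at the outer right; leave it where it is (it may be nudged by at most 30 mm).
- pen_pot: steel pen pot, 80 across, 100 high with pens to 165, origin underside centre, at the outer left; leave it where it is (it may be nudged by at most 30 mm).

How it is judged (in metres and radians):
On the way:
1. the misplaced magnifier lies flat on the desk wholly out in front of the cubbies, let go (x of each of magnifier_lens, magnifier_tail in the frame of stapler_cubby below -0.066 m and x of each of magnifier_lens, magnifier_tail in the frame of magnifier_cubby below -0.066 m and height (world z) of each of magnifier_lens, magnifier_tail below 0.02 m and linear speed of magnifier below 0.03 m/s and contact force between the fingers and magnifier below 0.1 N), for 0.2 s.
At the end, for the whole second after the job is handed in: Magnifier flat and at rest in the magnifiers' cubby, whole lens frame under the glass (within 10 mm), handle end out at least 22 mm; stapler upright and at rest in the staplers' cubby, lengthwise (within 0.5 rad), its middle under the glass (within 5 mm) (x of magnifier_lens in the frame of magnifier_cubby between -0.027 and 0.06 m and y of magnifier_lens in the frame of magnifier_cubby between -0.1 and 0.1 m and x of magnifier_tail in the frame of magnifier_cubby below -0.085 m and height (world z) of magnifier_lens below 0.02 m and angle between each of magnifier, stapler's own z axis and vertical below 0.15 rad and linear speed of each of magnifier, stapler below 0.02 m/s and x of stapler in the frame of stapler_cubby between -0.0675 and 0.06 m and y of stapler in the frame of stapler_cubby between -0.1 and 0.1 m and angle between the x axis of stapler and the x axis of stapler_cubby, either way round below 0.5 rad and height (world z) of stapler below 0.01 m); the robot touches nothing.
It fails at once if a stored or bystanding thing is moved by more than 30 mm (distance of any of stored_magnifier, stored_stapler, tape_dispenser, mug, book, glasses_case, pen_pot from where it was at the start of the episode above 0.03 m).
It also fails if it takes over 72 s, if anything falls off the work surface, if the arm or the gripper's body presses on something with over 40 N, if the wrist force passes 120 N, or if a joint passes its speed limit or range.

## Working session

There is one attempt and no reset: what is moved stays moved. The work goes in short steps, Python scripts to look and compute and a tool call to move; the robot and the scene stay as the last step left them, time stands still between calls to the robot, and variables do not carry over. Pictures are saved under pics/ and viewed, at most 10 in all, crops included, and the job is handed in when it is done.

Besides the shell and the picture viewer there is one more tool, called after "Request:" by a JSON object that holds its "op" and its "data", one argument or row to a line. send_rows: Moves the arm, as the interface text tells. Its arguments: {"type":"object","properties":{"moves":{"type":"array"},"grip_force":{"type":"number"}},"required":["moves"]}

```bash
mkdir -p pics; python3 - <<'E'
from rig import *
import cv2,pickle
s=sense();print(s)
for n in("scene","top"):
    f=grab_frame(n);pickle.dump(f,open(n+'.pkl','wb'));cv2.imwrite(f'pics/{n}0.png',f['img'][:,:,::-1]);print(n,f['mtx'].tolist(),f['rvec'],f['tvec'])
E
```

```text
{'clock': 0.0, 'qpos': array([ 1.27860722e+00,  3.53638055e-01,  1.63410731e+00, -2.42028153e-05,
        1.15520504e+00, -2.36664474e-03]), 'qvel': array([-0.00133005,  0.00030072,  0.00253018,  0.00085626, -0.00181619,
        0.00035092]), 'joint_efforts': array([-2.92674777e-03, -6.05267715e+01, -3.42070878e+01, -9.54729126e-05,
        9.48868110e-03,  2.79699054e-05]), 'eef_pos': array([178.46704155, 598.49200502, 227.37946622]), 'tcp_rot': array([-3.14023485e+00,  1.89159544e-05,  2.85177999e+00]), 'contact_force': array([ 0.91164567,  0.1346937 , -0.58865538]), 'wrist_torque': array([0.05491995, 0.01712186, 0.04969151]), 'grasp_force': 0.0, 'opening': 1.000248411151929}
scene [[400.84476079016343, 0.0, 323.2814765151899], [0.0, 400.84476079016343, 203.5486993891876], [0.0, 0.0, 1.0]] [ 1.26090374  2.46578153 -0.75912022] [ 348.80271992 -385.63397897 1905.18989254]
top [[379.2009545992925, 0.0, 319.5737840757223], [0.0, 379.2009545992925, 204.06555674273807], [0.0, 0.0, 1.0]] [ 2.16430942 -2.17001275  0.13773496] [   3.78849391  621.42556204 1188.94823842]
```

View pics/scene0.png

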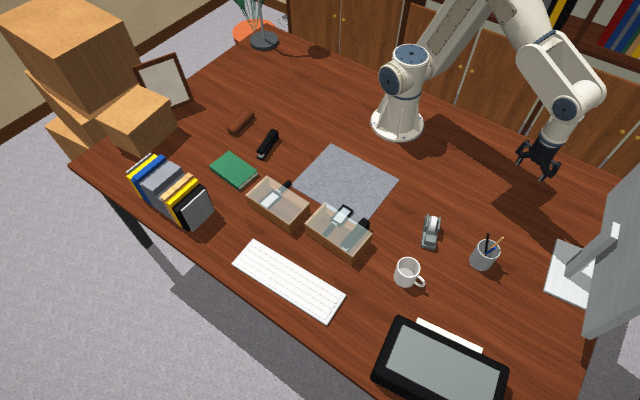

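View pics/top0.png

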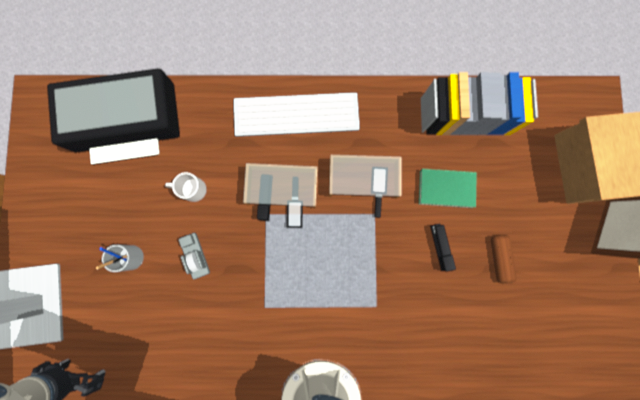

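The scene view and the top view both show the staplers' cubby on the left (top px ~280,185), with the magnifier's lens sticking out at (294,213). The magnifiers' cubby is at (366,177), and the loose stapler is to the right at (443,247). I'll enlarge the top view to measure.

```bash
cat > h.py <<'E'
import numpy as np,cv2,pickle
def w2p(f,P): return cv2.projectPoints(np.float64(P).reshape(-1,1,3),f['rvec'],f['tvec'],f['mtx'],None)[0].reshape(-1,2)
def ray(f,uv):
    R=cv2.Rodrigues(f['rvec'])[0];C=-R.T@np.ravel(f['tvec']);d=np.linalg.inv(f['mtx'])@[uv[0],uv[1],1];return C,R.T@d
def p2w(f,uv,z):
    C,d=ray(f,uv);return C+d*(z-C[2])/d[2]
def tri(a,b):
    A=[];y=[]
    for f,uv in(a,b):
        C,d=ray(f,uv);d/=np.linalg.norm(d);M=np.eye(3)-np.outer(d,d);A.append(M);y.append(M@C)
    A=np.vstack(A);y=np.hstack(y);X=np.linalg.lstsq(A,y,rcond=None)[0];return X,np.linalg.norm(A@X-y)
def wrist(f,s):
    from scipy.spatial.transform import Rotation as Ro
    T=np.eye(4);T[:3,:3]=Ro.from_euler('xyz',s['tcp_rot']).as_matrix();T[:3,3]=s['eef_pos']
    M=np.linalg.inv(T@f['T_tool_cam']);f['rvec']=cv2.Rodrigues(M[:3,:3])[0];f['tvec']=M[:3,3];return f
E
python3 - <<'E'
import pickle,cv2
a=pickle.load(open('top.pkl','rb'))['img'][145:275,235:460,::-1];cv2.imwrite('pics/topc.png',cv2.resize(a,None,fx=3.5,fy=3.5,interpolation=cv2.INTER_CUBIC))
a=pickle.load(open('scene.pkl','rb'))['img'][120:265,225:385,::-1];cv2.imwrite('pics/scenec.png',cv2.resize(a,None,fx=4,fy=4,interpolation=cv2.INTER_CUBIC))
E
```

```text
(no output)
```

View pics/topc.png

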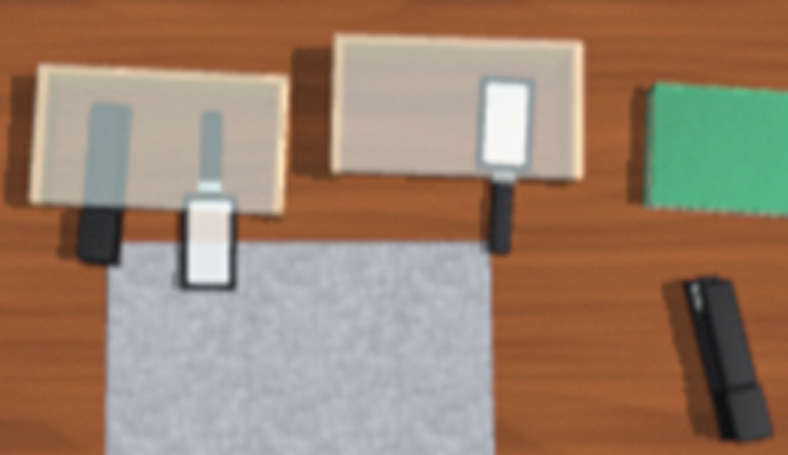

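View pics/scenec.png

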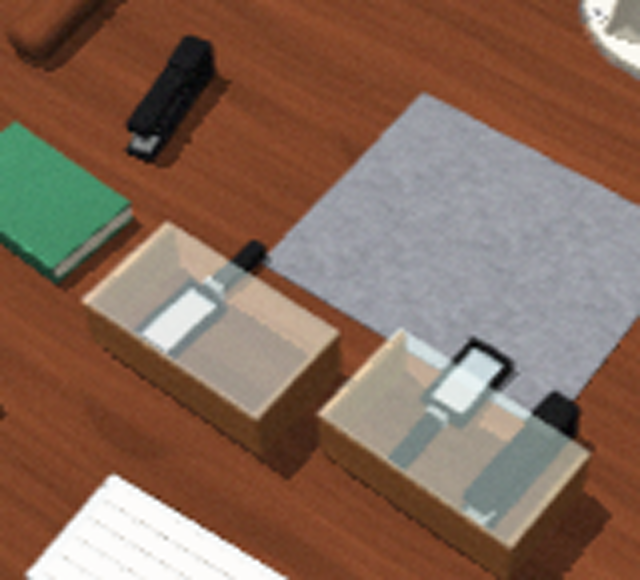

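```bash
python3 - <<'E'
from h import *
T=pickle.load(open('top.pkl','rb'));S=pickle.load(open('scene.pkl','rb'))
np.set_printoptions(precision=1,suppress=True)
t=lambda u,v:((u+.5)/3.5-.5+235,(v+.5)/3.5-.5+145)
s=lambda u,v:((u+.5)/4-.5+225,(v+.5)/4-.5+120)
print('tri')
for n,a,b in[('lensL',(180,289),(512,358)),('lensR',(235,289),(470,338)),('mcubFR',(582,180),(168,224)),('mcubFL',(332,173),(338,338)),('scubFR',(284,214),(402,330)),('scubFL',(30,204),(588,456)),('tailstored',(499,252),(256,246)),('stapRear',(748,436),(200,42))]:
    print(n,*tri((T,t(*a)),(S,s(*b))))
for n,z,L in[('scub BL BR FR FL',71,[(40,65),(289,75),(284,214),(30,204)]),('mcub',71,[(334,34),(584,41),(582,180),(332,173)]),('lens',16,[(180,289),(235,289),(187,197),(237,197)]),('handle end',18,[(201,110),(222,110)]),
 ('stored mag',16,[(480,77),(533,77),(488,252),(510,252)]),('stored stap',45,[(78,262),(118,265),(92,102),(131,104)]),('stap noseL noseR rearL rearR',47,[(685,282),(732,279),(725,440),(772,432)])]:
    P=np.array([p2w(T,t(*p),z) for p in L]);print(n,P[:,:2].tolist() and P[:,:2].round(1).tolist())
    if 'cub' in n:
        c=P.mean(0);d=P[0]+P[1]-P[2]-P[3];e=P[0]+P[3]-P[1]-P[2];print(c,'yaw',np.arctan2(d[1],d[0]),np.arctan2(-e[0],e[1]),'dims',np.linalg.norm(d)/2,np.linalg.norm(e)/2)
E
```

```text
tri
lensL [548.  110.3  22.4] 0.7385445203062593
lensR [548.2  59.9  14.6] 0.4656620865845052
mcubFR [ 642.5 -254.3   64.5] 1.806379146760764
mcubFL [650.5 -29.2  60. ] 0.08252051852097249
scubFR [611.1  16.6  66.9] 3.530056782768795
scubFL [622.7 241.7  65.6] 1.63189275278089
tailstored [ 582.7 -188.2   13.9] 1.7862475043202795
stapRear [ 413.  -402.5   48.6] 0.47884322133488744
scub BL BR FR FL [[748.2, 235.1], [738.8, 9.6], [612.0, 14.5], [621.4, 241.6]]
[680.1 125.2  71. ] yaw -0.04460170163232424 -0.04167058621552256 dims 126.91675223188422 226.53752321015702
mcub [[776.8, -31.4], [770.1, -259.4], [642.2, -254.0], [649.0, -28.8]]
[ 709.5 -143.4   71. ] yaw -0.03146496668568188 -0.029506630817901294 dims 127.91062228778799 226.71090838903706
lens [[548.1, 111.3], [547.9, 60.1], [634.3, 105.3], [634.2, 58.4]]
handle end [[716.8, 92.5], [716.8, 72.7]]
stored mag [[748.7, -172.2], [748.7, -222.7], [581.9, -176.5], [581.9, -197.1]]
stored stap [[571.3, 202.0], [568.5, 165.6], [719.2, 191.4], [717.3, 155.4]]
stap noseL noseR rearL rearR [[551.5, -351.0], [554.1, -394.1], [409.3, -381.8], [416.2, -424.6]]
```

Triangulation gives plausible heights: 15–22 mm for the lens, about 65 mm for the cubby tops and 49 mm for the stapler. I'm moving over the lens.

Request:
{"op": "send_rows", "data": {
  "moves": [
    [[0.028, -0.036, -0.004, 0, 0, 0.0272, 1], [0.028, -0.036, -0.004, 0, 0, 0.0272, 1], [0.028, -0.036, -0.004, 0, 0, 0.0272, 1], [0.028, -0.036, -0.004, 0, 0, 0.0272, 1], [0.028, -0.036, -0.004, 0, 0, 0.0272, 1], [0.028, -0.036, -0.004, 0, 0, 0.0272, 1], [0.028, -0.036, -0.004, 0, 0, 0.0272, 1], [0.028, -0.036, -0.004, 0, 0, 0.0272, 1], [0.028, -0.036, -0.004, 0, 0, 0.0272, 1], [0.028, -0.036, -0.004, 0, 0, 0.0272, 1]]
  ],
  "grip_force": 40
}}

```text
clock: 1.1
eef_pos: [459.3, 237.2, 187.8]
tcp_rot: [-3.142, -0.0, 3.125]
contact_force: [0.1, 0.6, -0.6]
opening: 1.003
grasp_force: 0.0
```

Request:
{"op": "send_rows", "data": {
  "moves": [
    [[0.022, -0.03, -0.014, 0, 0, 0, 1], [0.022, -0.03, -0.014, 0, 0, 0, 1], [0.022, -0.03, -0.014, 0, 0, 0, 1], [0.022, -0.03, -0.014, 0, 0, 0, 1], [0.023, -0.033, -0.012, 0, 0, 0, 1], [0, 0, 0, 0, 0, 0, 1], [0, 0, 0, 0, 0, 0, 1]]
  ]
}}

```text
clock: 1.8
eef_pos: [569.3, 85.2, 119.4]
tcp_rot: [-3.142, -0.002, 3.122]
contact_force: [0.7, 0.4, 0.6]
opening: 1.0
grasp_force: 0.0
```

```bash
python3 - <<'E'
from rig import *;from h import *
s=sense();f=grab_frame('wrist');f=wrist(f,s);pickle.dump(f,open('w1.pkl','wb'))
print(s['eef_pos'],s['tcp_rot'],s['qpos'],f['T_tool_cam'].round(2).tolist())
im=f['img'][:,:,::-1].copy()
print(w2p(f,[[548,111,16],[548,60,16],[612,14.5,71],[621,241,71],[571,202,45],[568,166,45],[570,85.5,16]]).round())
cv2.imwrite('pics/w1.png',im)
E
```

```text
[569.25403997  85.21166251 119.35545332] [-3.14153704e+00 -1.65529570e-03  3.12174101e+00] [ 1.45849691e-01  4.04041231e-01  1.83190957e+00  2.76933438e-04
  9.07283671e-01 -1.40526578e+00] [[-0.0, -0.95, -0.32, 80.24], [1.0, 0.0, -0.0, -1.12], [0.0, -0.32, 0.95, -145.65], [0.0, 0.0, 0.0, 1.0]]
[[349. 174.]
 [294. 175.]
 [235. 270.]
 [516. 275.]
 [461. 207.]
 [418. 204.]
 [322. 198.]]
```

View pics/w1.png

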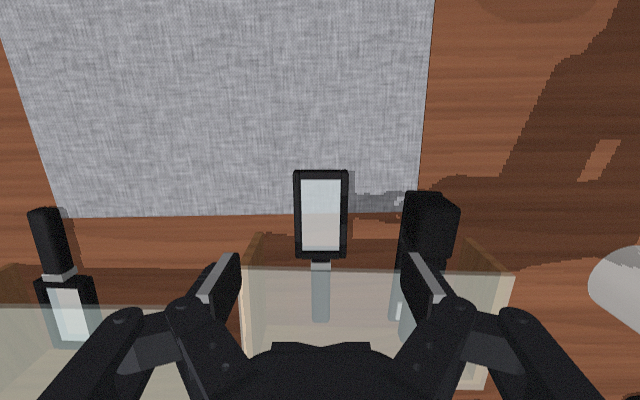

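The wrist view shows the lens frame end at (294–349, 170), within 2 mm of the prediction. I'm going down to grip it.

Request:
{"op": "send_rows", "data": {
  "moves": [
    [[0, 0, -0.03, 0, 0, 0, 1], [0, 0, -0.03, 0, 0, 0, 1], [0, 0, -0.02, 0, 0, 0, 1], [0, 0, -0.01, 0, 0, 0, 1], [0, 0, -0.008, 0, 0, 0, 0.3], [0, 0, 0, 0, 0, 0, 0], [0, 0, 0, 0, 0, 0, -0.3], [0, 0, 0, 0, 0, 0, -0.3], [0, 0, 0, 0, 0, 0, -0.3], [0, 0, 0, 0, 0, 0, -0.3]]
  ],
  "grip_force": 40
}}

```text
clock: 2.85
eef_pos: [569.9, 85.9, 22.6]
tcp_rot: [3.141, 0.001, 3.124]
contact_force: [0.8, 0.2, -0.8]
opening: 0.349
grasp_force: 0.0
```

Request:
{"op": "send_rows", "data": {
  "moves": [
    [[0, 0, 0, 0, 0, 0, -1], [0, 0, 0, 0, 0, 0, -1], [0, 0, 0, 0, 0, 0, -1], [0, 0, 0, 0, 0, 0, -1]]
  ],
  "grip_force": 40
}}

```text
clock: 3.25
eef_pos: [569.6, 85.9, 22.1]
tcp_rot: [-3.142, -0.0, 3.124]
contact_force: [0.1, -0.3, 0.6]
opening: 0.003
grasp_force: 0.0
```

```bash
python3 - <<'E'
from rig import *;from h import *
s=sense();f=grab_frame('wrist');f=wrist(f,s)
print(s['opening'],s['grasp_force'],s['contact_force'],s['eef_pos'])
cv2.imwrite('pics/w2.png',f['img'][100:,120:520,::-1])
E
```

```text
0.002795272282382105 0.0 [ 0.09574461 -0.27547308  0.58796953] [569.609162    85.93003766  22.08376278]
```

View pics/w2.png

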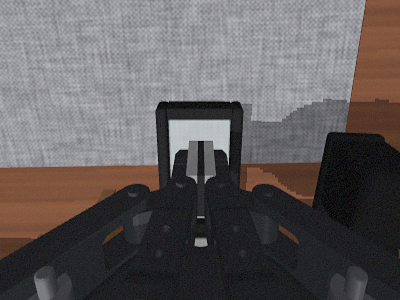

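The fingers closed over the frame because they stand farther back when open. I'll lift, open, and go lower before closing, in stages.

Request:
{"op": "send_rows", "data": {
  "moves": [
    [[0, 0, 0.02, 0, 0, 0, -1], [0, 0, 0.02, 0, 0, 0, -1], [0, 0, 0, 0, 0, 0, 1], [0, 0, 0, 0, 0, 0, 1], [0, 0, 0, 0, 0, 0, 1], [0, 0, 0, 0, 0, 0, 1], [0, 0, -0.025, 0, 0, 0, 1], [0, 0, -0.015, 0, 0, 0, 1], [0, 0, -0.008, 0, 0, 0, 1], [0, 0, 0, 0, 0, 0, 1]]
  ]
}}

```text
clock: 4.3
eef_pos: [568.4, 85.8, 12.5]
tcp_rot: [-3.141, -0.003, 3.124]
contact_force: [0.2, -0.1, 0.5]
opening: 1.004
grasp_force: 0.0
```

Request:
{"op": "send_rows", "data": {
  "moves": [
    [[0, 0, 0, 0, 0, 0, 0.5], [0, 0, 0, 0, 0, 0, 0.3], [0, 0, 0, 0, 0, 0, 0.1], [0, 0, 0, 0, 0, 0, 0.1], [0, 0, 0, 0, 0, 0, 0.1]]
  ]
}}

```text
clock: 4.8
eef_pos: [569.8, 86.0, 14.4]
tcp_rot: [3.142, 0.001, 3.124]
contact_force: [-0.1, 0.0, -0.0]
opening: 0.55
grasp_force: 0.0
```

Request:
{"op": "send_rows", "data": {
  "moves": [
    [[0, 0, 0, 0, 0, 0, 0.0], [0, 0, 0, 0, 0, 0, -0.05], [0, 0, 0, 0, 0, 0, -0.1], [0, 0, 0, 0, 0, 0, -0.1]]
  ]
}}

```text
clock: 5.2
eef_pos: [569.6, 85.9, 14.1]
tcp_rot: [-3.142, -0.0, 3.124]
contact_force: [-0.2, 0.6, 0.2]
opening: 0.451
grasp_force: 0.0
```

```bash
python3 - <<'E'
from rig import *;from h import *
s=sense();f=grab_frame('wrist');t=grab_frame('top')
print(s['opening'],s['grasp_force'],s['contact_force'],s['eef_pos'])
a=cv2.resize(f['img'][100:,120:520],(530,400));b=cv2.resize(t['img'][160:240,240:310],None,fx=3.8,fy=3.8,interpolation=cv2.INTER_CUBIC);c=np.zeros((400,800,3),np.uint8);c[:,:530]=a;c[:304,532:798]=b
cv2.imwrite('pics/w3.png',c[:,:,::-1])
E
```

```text
0.45076105926673427 0.0 [-0.16594767  0.59386386  0.16580427] [569.58124045  85.93697378  14.05692373]
```

View pics/w3.png

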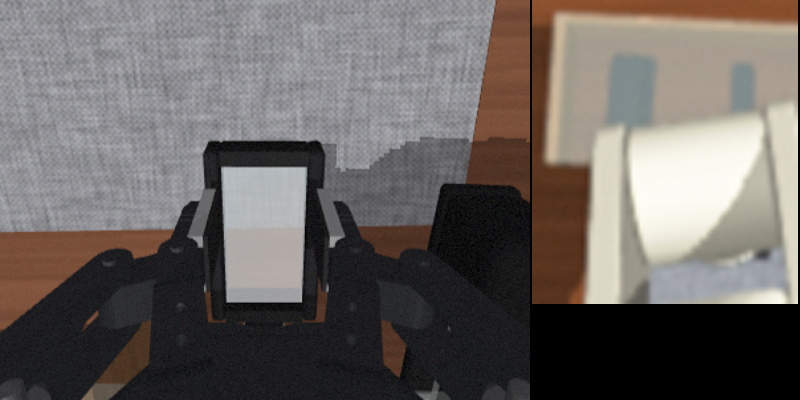

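In the wrist view, the pads (at about px 205 and 330 in the crop) flank the frame at the right height, almost touching it. The opening value isn't linear in mm. I'm closing.

Request:
{"op": "send_rows", "data": {
  "moves": [
    [[0, 0, 0, 0, 0, 0, -0.2], [0, 0, 0, 0, 0, 0, -0.3], [0, 0, 0, 0, 0, 0, -0.5], [0, 0, 0, 0, 0, 0, -0.5]]
  ]
}}

```text
clock: 5.7
eef_pos: [569.6, 85.9, 14.1]
tcp_rot: [3.142, -0.0, 3.124]
contact_force: [-0.0, 0.4, -0.1]
opening: 0.248
grasp_force: 0.0
```

```bash
python3 - <<'E'
from rig import *;from h import *
np.set_printoptions(precision=1,suppress=True)
f=pickle.load(open('w1.pkl','rb'));M=f['T_tool_cam'];K=f['mtx'];print(K.tolist())
o=lambda u,v:(120+u*400/530,100+v*.75)
for n,p in[('tipL',(213,190)),('tipR',(318,190)),('tipLouter',(205,200)),('heelL',(195,240))]:
    uv=o(*p);d=M[:3,:3]@np.linalg.inv(K)@[*uv,1];C=M[:3,3]
    for x in(11,-11): print(n,x,C+d*(x-C[0])/d[0])
s=sense();s['eef_pos'][:]=[569.6,85.9,14.1];f=wrist(f,s)
for p in[(205,143),(324,143),(213,318),(318,318)]:
    print([p2w(f,o(*p),z) for z in(8,16,24)])
g=wrist(grab_frame('wrist'),sense());cv2.imwrite('pics/w4.png',cv2.resize(g['img'][150:400,160:480,::-1],None,fx=2.4,fy=2.4,interpolation=cv2.INTER_CUBIC))
E
```

```text
[[278.41855015596855, 0.0, 320.46258849038463], [0.0, 278.41855015596855, 199.13353963294523], [0.0, 0.0, 1.0]]
tipL 11 [ 11.  -22.5 -11. ]
tipL -11 [-11.  -29.3  31.7]
tipR 11 [ 11.   20.1 -11. ]
tipR -11 [-11.   26.8  31.7]
tipLouter 11 [ 11.  -24.4 -19.3]
tipLouter -11 [-11.  -31.8  20.9]
heelL 11 [ 11.  -23.6 -45.1]
heelL -11 [-11.  -30.7 -13.2]
[array([544.2,  58.7,   8. ]), array([541.3,  60.1,  16. ]), array([538.4,  61.6,  24. ])]
[array([545.1, 110.7,   8. ]), array([542.2, 109.4,  16. ]), array([539.3, 108.2,  24. ])]
[array([640.4,  56.1,   8. ]), array([632.4,  57.7,  16. ]), array([624.4,  59.3,  24. ])]
[array([641.3, 110.7,   8. ]), array([633.3, 109.4,  16. ]), array([625.3, 108.1,  24. ])]
```

View pics/w4.png

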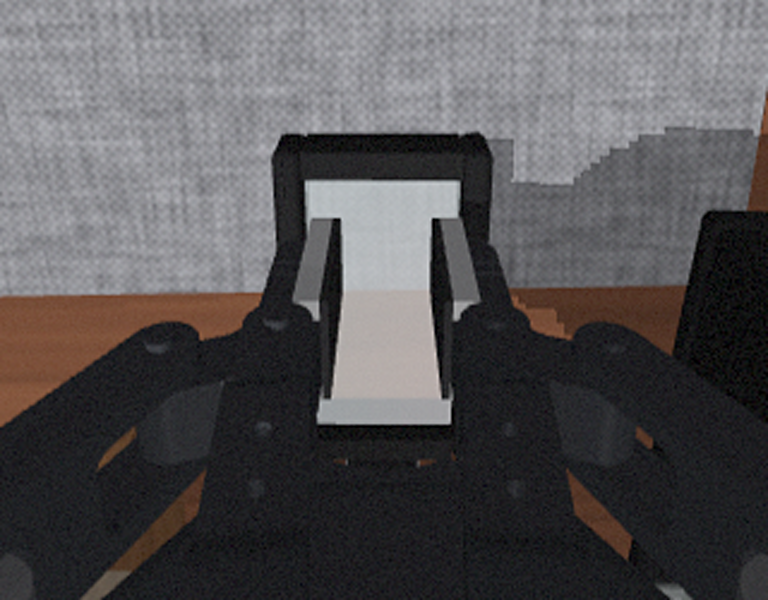

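The w4 crop shows the pads (inner edges at about px 340 and 431) above the frame, so the tips stand farther back than I assumed. I'll open, back off 8 mm and feel downward in small steps.

Request:
{"op": "send_rows", "data": {
  "moves": [
    [[-0.004, 0, 0.01, 0, 0, 0, 0], [-0.004, 0, 0.005, 0, 0, 0, 1], [0, 0, 0, 0, 0, 0, 1], [0, 0, 0, 0, 0, 0, 1], [0, 0, -0.01, 0, 0, 0, 1], [0, 0, -0.007, 0, 0, 0, 1], [0, 0, -0.002, 0, 0, 0, 1], [0, 0, -0.002, 0, 0, 0, 1], [0, 0, 0, 0, 0, 0, 1]]
  ]
}}

```text
clock: 6.65
eef_pos: [561.3, 85.9, 7.6]
tcp_rot: [-3.141, -0.001, 3.124]
contact_force: [0.6, 0.4, 0.1]
opening: 0.999
grasp_force: 0.0
```

Request:
{"op": "send_rows", "data": {
  "moves": [
    [[0, 0, -0.002, 0, 0, 0, 1], [0, 0, -0.002, 0, 0, 0, 1], [0, 0, 0, 0, 0, 0, 1]]
  ]
}}

```text
clock: 6.95
eef_pos: [561.5, 85.9, 3.9]
tcp_rot: [-3.142, -0.0, 3.124]
contact_force: [0.1, 0.2, 1.0]
opening: 1.0
grasp_force: 0.0
```

Request:
{"op": "send_rows", "data": {
  "moves": [
    [[0, 0, 0, 0, 0, 0, 0.6], [0, 0, 0, 0, 0, 0, 0.4], [0, 0, 0, 0, 0, 0, 0.3], [0, 0, 0, 0, 0, 0, 0.2], [0, 0, 0, 0, 0, 0, 0.2]]
  ]
}}

```text
clock: 7.45
eef_pos: [561.7, 85.9, 4.3]
tcp_rot: [3.142, 0.0, 3.124]
contact_force: [-0.6, 0.2, 3.2]
opening: 0.603
grasp_force: 13.8
```

Contact: the jaws stopped at 0.603 (51 mm, the frame's width). I'll squeeze.

Request:
{"op": "send_rows", "data": {
  "moves": [
    [[0, 0, 0.001, 0, 0, 0, 0.0], [0, 0, 0, 0, 0, 0, -0.3], [0, 0, 0, 0, 0, 0, -0.5]]
  ],
  "grip_force": 40
}}

```text
clock: 7.75
eef_pos: [561.5, 85.9, 4.9]
tcp_rot: [-3.142, -0.0, 3.124]
contact_force: [0.4, 0.2, -0.4]
opening: 0.59
grasp_force: 41.6
```

Gripped at 41 N. I'm pulling it out, lifting, and turning it round over the pad.

Request:
{"op": "send_rows", "data": {
  "moves": [
    [[-0.01, 0, 0.002, 0, 0, 0, -0.5], [-0.022, 0, 0, 0, 0, 0, -0.5], [-0.03, 0, 0, 0, 0, 0, -0.5], [-0.03, 0.001, 0, 0, 0, 0, -0.5], [-0.03, 0.001, 0, 0, 0, 0, -0.5], [-0.01, 0, 0.005, 0, 0, 0, -0.5], [0, 0, 0.02, 0, 0, 0, -0.5], [0, 0, 0.02, 0, 0, 0, -0.5], [0, 0, 0.01, 0, 0, 0, -0.5]]
  ]
}}

```text
clock: 8.65
eef_pos: [430.7, 88.2, 63.8]
tcp_rot: [3.141, 0.003, 3.124]
contact_force: [-0.4, -0.6, -1.9]
opening: 0.594
grasp_force: 42.0
```

Request:
{"op": "send_rows", "data": {
  "moves": [
    [[0, -0.008, 0, 0, 0, -0.137, -0.5], [0, -0.008, 0, 0, 0, -0.137, -0.5], [0, -0.008, 0, 0, 0, -0.137, -0.5], [0.004, -0.008, 0, 0, 0, -0.137, -0.5], [0.004, -0.008, 0, 0, 0, -0.137, -0.5], [0.004, -0.008, 0, 0, 0, -0.137, -0.5], [0.004, -0.008, 0, 0, 0, -0.137, -0.5], [0.004, -0.008, 0, 0, 0, -0.137, -0.5], [0.004, -0.008, 0, 0, 0, -0.137, -0.5], [0.004, -0.008, 0, 0, 0, -0.137, -0.5]]
  ]
}}

```text
clock: 9.65
eef_pos: [458.1, 7.6, 62.1]
tcp_rot: [3.141, 0.0, 1.748]
contact_force: [1.1, 0.5, -1.4]
opening: 0.593
grasp_force: 42.0
```

Request:
{"op": "send_rows", "data": {
  "moves": [
    [[0.005, -0.008, 0, 0, 0, -0.137, -0.5], [0.005, -0.008, 0, 0, 0, -0.137, -0.5], [0.005, -0.008, 0, 0, 0, -0.137, -0.5], [0.005, -0.008, 0, 0, 0, -0.137, -0.5], [0.005, -0.008, 0, 0, 0, -0.137, -0.5], [0.005, -0.008, 0, 0, 0, -0.137, -0.5], [0.005, -0.008, 0, 0, 0, -0.137, -0.5], [0.005, -0.008, 0, 0, 0, -0.137, -0.5], [0.005, -0.008, 0, 0, 0, -0.137, -0.5], [0.005, -0.008, 0, 0, 0, -0.137, -0.5]]
  ]
}}

```text
clock: 10.65
eef_pos: [508.1, -72.5, 62.1]
tcp_rot: [3.141, -0.0, 0.378]
contact_force: [-0.7, 0.2, -1.0]
opening: 0.596
grasp_force: 42.0
```

Request:
{"op": "send_rows", "data": {
  "moves": [
    [[0.002, -0.008, 0, 0, 0, -0.137, -0.5], [0.002, -0.008, 0, 0, 0, -0.137, -0.5], [0.002, -0.008, 0, 0, 0, -0.137, -0.5], [0, 0, 0, 0, 0, 0, -0.5]]
  ]
}}

```text
clock: 11.05
eef_pos: [514.2, -96.9, 62.1]
tcp_rot: [3.141, -0.001, -0.03]
contact_force: [-0.5, 1.0, -1.4]
opening: 0.589
grasp_force: 42.0
```

Request:
{"op": "send_rows", "data": {
  "moves": [
    [[0, 0, -0.025, 0, 0, 0, -0.5], [0, 0, -0.02, 0, 0, 0, -0.5], [0, 0, -0.008, 0, 0, 0, -0.5], [0, 0, -0.003, 0, 0, 0, -0.5], [0, 0, 0, 0, 0, 0, -0.5], [0, 0, 0, 0, 0, 0, 0.4], [0, 0, 0, 0, 0, 0, 1], [0, 0, 0, 0, 0, 0, 1], [0, 0, 0, 0, 0, 0, 1], [0, 0, 0, 0, 0, 0, 1]]
  ]
}}

```text
clock: 12.05
eef_pos: [513.7, -96.1, 6.3]
tcp_rot: [3.142, -0.0, -0.027]
contact_force: [0.4, 0.0, 0.8]
opening: 0.998
grasp_force: 0.0
```

Request:
{"op": "send_rows", "data": {
  "moves": [
    [[0, 0, 0.03, 0, 0, 0, 1], [0, 0, 0.04, 0, 0, 0, 1], [-0.04, 0, 0.03, 0, 0, 0, 1], [-0.04, 0, 0, 0, 0, 0, 1], [-0.03, 0, 0, 0, 0, 0, 1], [0, 0, 0, 0, 0, 0, 1], [0, 0, 0, 0, 0, 0, 1]]
  ]
}}

```text
clock: 12.75
eef_pos: [403.9, -96.2, 106.5]
tcp_rot: [3.141, -0.001, -0.028]
contact_force: [0.5, 0.4, 0.4]
opening: 1.001
grasp_force: 0.0
```

```bash
python3 - <<'E'
from rig import *;from h import *
s=sense();f=wrist(grab_frame('wrist'),s);pickle.dump(f,open('w5.pkl','wb'))
print(s['eef_pos'],s['tcp_rot'],s['contact_force'])
print(w2p(f,[[359,-107,18],[359,-87,18],[529,-123,16],[529,-71,16]]).round())
cv2.imwrite('pics/w5.png',f['img'][:,:,::-1])
E
```

```text
[403.87891554 -96.20853942 106.50202182] [ 3.14137184e+00 -1.28466447e-03 -2.76380122e-02] [0.49856941 0.36090579 0.43119221]
[[332. 248.]
 [311. 249.]
 [350.  45.]
 [281.  47.]]
```

View pics/w5.png

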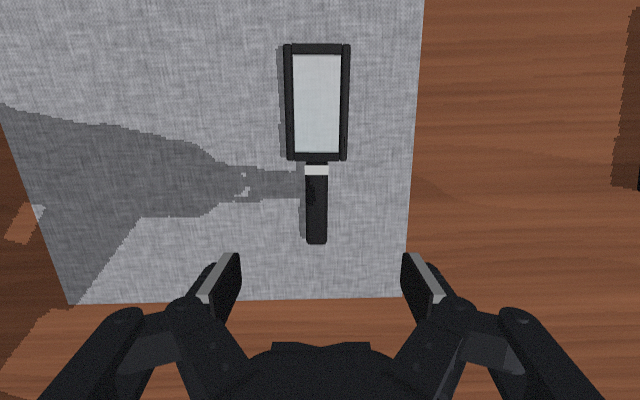

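The magnifier lies flat with its lens end at (284–350, 44) and its handle end at (306–327, 243). Next I'll work out its pose.

```bash
python3 - <<'E'
from h import *
f=pickle.load(open('w5.pkl','rb'))
np.set_printoptions(precision=1,suppress=True)
t=p2w(f,(316.5,243),18);l=p2w(f,(317,44),16);m=p2w(f,(316.5,160),16);print(t,l,m,np.arctan2((l-t)[1],(l-t)[0]),np.linalg.norm(l-t))
E
```

```text
[364.9 -92.6  18. ] [530.6 -98.3  16. ] [442.5 -95.1  16. ] -0.03422992761193298 165.82031228624342
```

Request:
{"op": "send_rows", "data": {
  "moves": [
    [[-0.025, 0.003, -0.03, 0, 0, 0, 0.3], [0, 0, -0.03, 0, 0, 0, 0], [0, 0, -0.02, 0, 0, 0, 0], [0, 0, -0.01, 0, 0, 0, 0], [0, 0, -0.006, 0, 0, 0, 0], [0, 0, 0, 0, 0, 0, 0], [0, 0, 0, 0, 0, 0, -0.3], [0, 0, 0, 0, 0, 0, -0.6], [0, 0, 0, 0, 0, 0, -0.6]]
  ]
}}

```text
clock: 13.7
eef_pos: [379.4, -93.2, 10.9]
tcp_rot: [3.141, -0.002, -0.027]
contact_force: [-0.3, 0.1, 3.6]
opening: 0.214
grasp_force: 39.0
```

Gripped at 0.214 (about 18 mm). Now I'm sliding it into the magnifiers' cubby.

Request:
{"op": "send_rows", "data": {
  "moves": [
    [[0, 0, 0.003, 0, 0, 0, -0.7], [0.03, -0.001, 0, 0, 0, 0, -0.7], [0.03, -0.001, 0, 0, 0, 0, -0.7], [0.03, -0.001, 0, 0, 0, 0, -0.7], [0.03, -0.001, 0, 0, 0, 0, -0.7], [0.02, -0.001, 0, 0, 0, 0, -0.7], [0.02, -0.001, 0, 0, 0, 0, -0.7]]
  ]
}}

```text
clock: 14.4
eef_pos: [539.6, -99.0, 13.5]
tcp_rot: [3.142, -0.0, -0.027]
contact_force: [-0.3, 0.1, -0.3]
opening: 0.213
grasp_force: 39.1
```

Request:
{"op": "send_rows", "data": {
  "moves": [
    [[0.015, 0, 0, 0, 0, 0, -0.7], [0.015, -0.001, 0, 0, 0, 0, -0.7], [0.013, 0, 0, 0, 0, 0, -0.7], [0.01, 0, 0, 0, 0, 0, -0.7], [0, 0, 0, 0, 0, 0, -0.7]]
  ]
}}

```text
clock: 14.9
eef_pos: [593.0, -100.1, 13.4]
tcp_rot: [3.141, -0.001, -0.027]
contact_force: [-0.2, -0.9, -0.6]
opening: 0.215
grasp_force: 39.1
```

```bash
python3 - <<'E'
from rig import *;from h import *
s=sense();f=wrist(grab_frame('wrist'),s);S=grab_frame('scene')
print(s['eef_pos'],s['tcp_rot'],s['contact_force'],s['opening'])
a=cv2.resize(f['img'][:,:,::-1],(480,300));b=cv2.resize(S['img'][120:265,225:385,::-1],(480,435),interpolation=cv2.INTER_CUBIC)
cv2.imwrite('pics/w6.png',np.vstack([a,b[:290]]));pickle.dump(f,open('w6.pkl','wb'))
E
```

```text
[ 592.98894481 -100.11142703   13.36939683] [ 3.14141947e+00 -1.42005117e-03 -2.70341254e-02] [-0.23031425 -0.8554694  -0.61442886] 0.21477599680041612
```

View pics/w6.png

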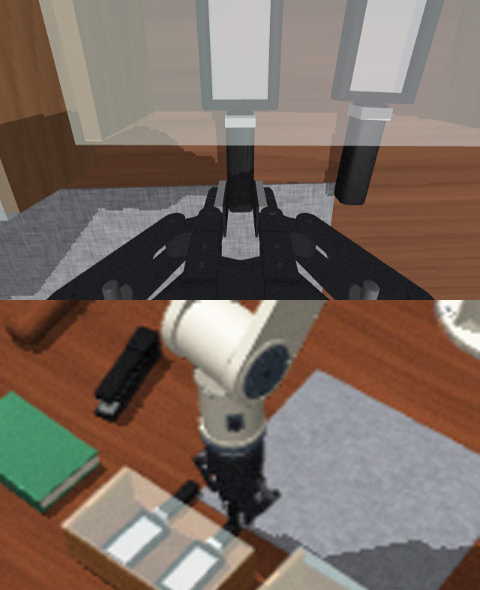

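The wrist half of the picture shows the lens frame under the glass, with its rear edge at (240, 108) behind the glass edge at (y≈146). The stored magnifier is to the right, untouched. I'll check the depth numerically.

```bash
python3 - <<'E'
from h import *
f=pickle.load(open('w6.pkl','rb'));k=640/480
np.set_printoptions(precision=1,suppress=True)
for n,p,z in[('rear edge',(240,108),19),('stored rear',(365,100),16),('glass L',(80,146),71),('glass R',(440,146),71),('glassmid',(240,146),68)]:
    print(n,p2w(f,(p[0]*k,p[1]*k),z))
E
```

```text
rear edge [ 657.  -102.8   19. ]
stored rear [ 659.6 -186.6   16. ]
glass L [648.7 -31.9  71. ]
glass R [ 644.4 -190.9   71. ]
glassmid [ 645.8 -102.5   68. ]
```

The frame is about 11 mm inside the glass edge, as wanted. I'll set it down, release, and go to the stapler.

Request:
{"op": "send_rows", "data": {
  "moves": [
    [[0, 0, -0.0025, 0, 0, 0, -0.7], [0, 0, 0, 0, 0, 0, -0.2], [0, 0, 0, 0, 0, 0, 0.1], [0, 0, 0, 0, 0, 0, 0.1], [0, 0, 0.02, 0, 0, 0, 0.1], [0, 0, 0.04, 0, 0, 0, 0.1], [0, 0, 0.05, 0, 0, 0, 0.1]]
  ]
}}

```text
clock: 15.7
eef_pos: [589.9, -99.8, 119.9]
tcp_rot: [-3.141, 0.004, -0.027]
contact_force: [0.7, 0.6, 0.4]
opening: 0.548
grasp_force: 0.0
```

Request:
{"op": "send_rows", "data": {
  "moves": [
    [[-0.0195, -0.037, 0, 0, 0, 0.03, 1], [-0.0195, -0.037, 0, 0, 0, 0.03, 1], [-0.0195, -0.037, 0, 0, 0, 0.03, 1], [-0.0195, -0.037, 0, 0, 0, 0.03, 1], [-0.0195, -0.037, 0, 0, 0, 0.03, 1], [-0.0195, -0.037, 0, 0, 0, 0.03, 1], [-0.0195, -0.037, 0, 0, 0, 0.03, 1], [-0.0195, -0.037, 0, 0, 0, 0.03, 1], [0, 0, 0, 0, 0, 0, 1], [0, 0, 0, 0, 0, 0, 1]]
  ]
}}

```text
clock: 16.7
eef_pos: [434.9, -396.6, 120.4]
tcp_rot: [-3.141, 0.0, 0.21]
contact_force: [0.2, 1.0, 0.2]
opening: 0.998
grasp_force: 0.0
```

```bash
python3 - <<'E'
from rig import *;from h import *
np.set_printoptions(precision=1,suppress=True)
s=sense();f=wrist(grab_frame('wrist'),s);print(s['eef_pos'],s['tcp_rot'])
# stapler = dark blob; rear-end edge pixels in wrist view, clear of the gripper fingers
g=f['img'].max(2);m=(g<60).astype(np.uint8)
n,l,st,c=cv2.connectedComponentsWithStats(m)
print([(i,st[i].tolist(),c[i].round()) for i in range(1,n) if st[i][4]>400])
print('pred nose/rear mid top',w2p(f,[[553,-372.5,47],[413,-403,48],[437,-397.5,48]]))
for v in range(20,300,20):
    x=np.where(m[v,230:440])[0]+230
    if len(x): print(v,x.min(),x.max(),len(x))
# magnifier check, top view
T=grab_frame('top');b=T['img'].max(2);
for y,x in[(0,0)]: pass
pickle.dump((f,T),open('w7.pkl','wb'))
E
```

```text
[ 434.9 -396.6  120.4] [-3.1  0.   0.2]
[(1, [309, 55, 44, 186, 2537], array([324., 149.])), (72, [37, 253, 568, 147, 33576], array([319., 354.]))]
pred nose/rear mid top [[320.2  48. ]
 [321.  234.2]
 [320.6 207.3]]
60 309 351 25
80 309 351 9
100 309 351 10
120 310 350 10
140 310 349 9
160 310 349 15
180 310 348 22
200 309 350 17
220 309 349 11
240 313 344 30
260 230 412 21
280 230 439 39
```

The wrist mask puts the stapler's middle 9 px to the right of my estimate. The top view's side face had biased that one, so I'll refine the pose.

```bash
python3 - <<'E'
from h import *
np.set_printoptions(precision=2,suppress=True)
f,T=pickle.load(open('w7.pkl','rb'))
a=p2w(f,(329.3,205),48);b=p2w(f,(329.7,130),46);r=p2w(f,(329,241),48);n=p2w(f,(330,56),40);print(a,b,r,n,np.arctan2((b-a)[1],(b-a)[0]))
t=f['img'].max(2)
for v in(70,110,150,190,215): print(v,t[v,300:360:2].tolist())
# width check at z=48
print(np.linalg.norm(p2w(f,(309.5,205),48)-p2w(f,(349.5,205),48)))
E
```

```text
[ 440.5  -404.17   48.  ] [ 499.63 -391.32   46.  ] [ 408.08 -411.16   48.  ] [ 550.64 -380.3    40.  ] 0.21404601780546442
70 [125, 127, 127, 126, 132, 30, 41, 52, 52, 63, 69, 63, 72, 69, 65, 69, 67, 70, 69, 73, 68, 73, 61, 68, 65, 58, 49, 173, 169, 169]
110 [121, 120, 121, 118, 122, 30, 40, 49, 59, 65, 70, 68, 67, 61, 71, 66, 65, 72, 71, 68, 70, 67, 72, 60, 59, 42, 168, 161, 161, 159]
150 [124, 122, 120, 122, 126, 27, 38, 59, 62, 58, 59, 58, 68, 67, 68, 68, 69, 65, 67, 71, 63, 74, 66, 56, 59, 131, 168, 167, 166, 166]
190 [121, 122, 119, 123, 102, 41, 40, 41, 40, 33, 41, 41, 44, 36, 47, 52, 57, 55, 53, 55, 52, 56, 55, 57, 50, 96, 170, 168, 167, 166]
215 [107, 112, 108, 105, 90, 39, 58, 60, 63, 61, 63, 61, 62, 62, 65, 70, 71, 66, 68, 65, 69, 72, 64, 61, 52, 71, 155, 153, 159, 159]
33.236803043826775
```

Request:
{"op": "send_rows", "data": {
  "moves": [
    [[-0.001, -0.009, -0.03, 0, 0, 0, 1], [0, 0, -0.03, 0, 0, 0, 1], [0, 0, -0.025, 0, 0, 0, 1], [0, 0, -0.013, 0, 0, 0, 1], [0, 0, 0, 0, 0, 0, 1], [0, 0, 0, 0, 0, 0, 0.4], [0, 0, 0, 0, 0, 0, 0], [0, 0, 0, 0, 0, 0, -0.4], [0, 0, 0, 0, 0, 0, -0.4], [0, 0, 0, 0, 0, 0, -0.4]]
  ],
  "grip_force": 50
}}

```text
clock: 17.8
eef_pos: [435.2, -405.6, 23.8]
tcp_rot: [3.14, -0.001, 0.213]
contact_force: [-0.1, 1.5, 5.7]
opening: 0.412
grasp_force: 51.2
```

Gripped at 0.412 (35 mm). I'm lifting it and carrying it to the front of the staplers' cubby.

Request:
{"op": "send_rows", "data": {
  "moves": [
    [[0, 0, 0.02, 0, 0, 0, -0.5], [0, 0, 0.03, 0, 0, 0, -0.5], [0.0015, 0.025, 0, 0, 0, -0.0215, -0.5], [0.0015, 0.0435, 0, 0, 0, -0.0215, -0.5], [0.0015, 0.0435, 0, 0, 0, -0.0215, -0.5], [0.0015, 0.0435, 0, 0, 0, -0.0215, -0.5], [0.0015, 0.0435, 0, 0, 0, -0.0215, -0.5], [0.0015, 0.0435, 0, 0, 0, -0.0215, -0.5], [0.0015, 0.0435, 0, 0, 0, -0.0215, -0.5], [0.0015, 0.0435, 0, 0, 0, -0.0215, -0.5]]
  ]
}}

```text
clock: 18.8
eef_pos: [446.3, -74.0, 73.0]
tcp_rot: [3.142, -0.001, 0.039]
contact_force: [0.7, 0.2, -3.4]
opening: 0.409
grasp_force: 51.0
```

Request:
{"op": "send_rows", "data": {
  "moves": [
    [[0.001, 0.0435, 0, 0, 0, -0.0215, -0.5], [0.001, 0.0435, 0, 0, 0, -0.0215, -0.5], [0.001, 0.0435, 0, 0, 0, -0.0215, -0.5], [0, 0.04, 0, 0, 0, -0.0215, -0.5], [0, 0, -0.02, 0, 0, 0, -0.5], [0, 0, -0.02, 0, 0, 0, -0.5], [0, 0, 0, 0, 0, 0, -0.5], [0, 0, 0, 0, 0, 0, -0.5]]
  ]
}}

```text
clock: 19.6
eef_pos: [449.3, 94.8, 32.8]
tcp_rot: [3.141, 0.001, -0.045]
contact_force: [-0.8, 0.2, -2.4]
opening: 0.408
grasp_force: 51.2
```

```bash
python3 - <<'E'
from rig import *;from h import *
np.set_printoptions(precision=1,suppress=True)
s=sense();f=wrist(grab_frame('wrist'),s);print(s['eef_pos'],s['tcp_rot'],s['opening'],s['grasp_force'],s['contact_force'])
g=f['img'].max(2);m=g<80
for v in range(0,200,20):
    x=np.where(m[v])[0];r=np.split(x,np.where(np.diff(x)>3)[0]+1);print(v,[(int(q[0]),int(q[-1])) for q in r if len(q)>8])
print(w2p(f,[[588,110,48],[588,74,48],[620,20,0],[612,14.5,71],[621,241,71],[570,165,49]]))
E
```

```text
[449.3  94.8  32.8] [ 3.1  0.  -0. ] 0.40777041451042745 51.2005877494812 [-0.8  0.2 -2.4]
0 [(39, 174)]
20 [(61, 176), (281, 357)]
40 [(113, 178), (280, 358)]
60 [(281, 357)]
80 [(282, 356)]
100 [(283, 356)]
120 [(284, 355)]
140 [(285, 354)]
160 [(286, 354)]
180 [(286, 353)]
[[ 261.   -48.8]
 [ 355.6  -54.1]
 [ 451.1  -86.3]
 [ 585.6 -222.6]
 [-250.4 -216.2]
 [ 128.7   12.7]]
```

It's centred and straight in the grip, well clear of the stored stapler. Sliding it in.

Request:
{"op": "send_rows", "data": {
  "moves": [
    [[0, 0, -0.006, 0, 0, 0, -0.5], [0.02, -0.001, 0, 0, 0, 0, -0.5], [0.02, -0.001, 0, 0, 0, 0, -0.5], [0.02, -0.001, 0, 0, 0, 0, -0.5], [0.02, -0.001, 0, 0, 0, 0, -0.5], [0.02, -0.001, 0, 0, 0, 0, -0.5]]
  ]
}}

```text
clock: 20.25
eef_pos: [550.8, 89.5, 27.0]
tcp_rot: [-3.141, -0.001, -0.046]
contact_force: [0.1, 0.0, -1.7]
opening: 0.413
grasp_force: 51.2
```

Request:
{"op": "send_rows", "data": {
  "moves": [
    [[0.01, -0.001, 0, 0, 0, 0, -0.5], [0.01, 0, 0, 0, 0, 0, -0.5], [0.01, 0, 0, 0, 0, 0, -0.5], [0.008, 0, 0, 0, 0, 0, -0.5], [0, 0, 0, 0, 0, 0, -0.5]]
  ]
}}

```text
clock: 20.75
eef_pos: [588.7, 89.0, 26.7]
tcp_rot: [-3.141, -0.001, -0.045]
contact_force: [-0.0, 0.1, -3.6]
opening: 0.406
grasp_force: 51.2
```

Request:
{"op": "send_rows", "data": {
  "moves": [
    [[0, 0, -0.002, 0, 0, 0, -0.5], [0, 0, -0.001, 0, 0, 0, -0.5], [0, 0, 0, 0, 0, 0, 0.1], [0, 0, 0, 0, 0, 0, 0.5], [0, 0, 0, 0, 0, 0, 0.5], [-0.02, 0, 0, 0, 0, 0, 0.5], [-0.02, 0, 0.01, 0, 0, 0, 0.5], [-0.02, 0, 0.03, 0, 0, 0, 0.5], [-0.03, 0, 0.04, 0, 0, 0, 0.5], [-0.04, 0, 0.03, 0, 0, 0, 0.5]]
  ]
}}

```text
clock: 21.75
eef_pos: [458.1, 89.1, 135.3]
tcp_rot: [-3.141, -0.002, -0.046]
contact_force: [0.5, 0.7, 0.0]
opening: 0.751
grasp_force: 0.0
```

Request:
{"op": "send_rows", "data": {
  "moves": [
    [[-0.01, 0.04, 0.02, 0, 0, 0, 0.5], [-0.01, 0.045, 0.02, 0, 0, 0, 0.5], [-0.01, 0.045, 0.02, 0, 0, 0, 0.5], [-0.01, 0.045, 0.02, 0, 0, 0, 0.5], [-0.01, 0.045, 0.01, 0, 0, 0, 0.5], [-0.01, 0.045, 0, 0, 0, 0, 0.5], [-0.01, 0.045, 0, 0, 0, 0, 0.5], [-0.01, 0.045, 0, 0, 0, 0, 0.5], [0, 0, 0, 0, 0, 0, 0.5], [0, 0, 0, 0, 0, 0, 0.5]]
  ]
}}

```text
clock: 22.75
eef_pos: [377.1, 443.8, 222.9]
tcp_rot: [3.141, 0.0, -0.043]
contact_force: [1.0, -0.6, -0.2]
opening: 0.752
grasp_force: 0.0
```

```bash
python3 - <<'E'
from rig import *;from h import *
np.set_printoptions(precision=1,suppress=True)
s=sense();print(s['eef_pos'],s['contact_force'],s['clock'])
T=grab_frame('top');T0=pickle.load(open('top.pkl','rb'));pickle.dump(T,open('topend.pkl','wb'))
g=T['img'].max(2)
print('expected stapler rear/front, px',w2p(T,[[561,91,49],[714,84,40],[577,-99.5,18],[746,-104,16]]))
d=cv2.absdiff(T['img'],T0['img']).max(2)>40
n,l,st,c=cv2.connectedComponentsWithStats(d.astype(np.uint8))
print([(st[i].tolist(),c[i].round()) for i in range(1,n) if st[i][4]>25])
for x in(288,292,296): 
    v=np.where(g[190:235,x]<70)[0]+190; print('stap col',x,v.min() if len(v) else 0,v.max() if len(v) else 0, p2w(T,(x,v.max()+.5),49) if len(v) else 0)
for x in range(340,356,2):
    v=np.where(g[196:225,x]<70)[0]+196
    if len(v): print('mag tail col',x,v.min(),v.max(),p2w(T,(x,v.max()+.5),18))
print('mag frame rows at y=-103', [(int(v),T['img'][v,350].tolist()) for v in range(163,200,2)])
E
```

```text
[377.1 443.8 222.9] [ 1.  -0.6 -0.2] 22.75
expected stapler rear/front, px [[291.7 222.6]
 [294.3 175.6]
 [350.7 218.1]
 [351.3 167.5]]
[([343, 168, 16, 52, 564], array([350., 191.])), ([289, 178, 11, 22, 90], array([292., 191.])), ([285, 202, 18, 26, 372], array([294., 215.])), ([281, 206, 4, 17, 62], array([283., 214.])), ([425, 224, 31, 48, 877], array([440., 247.])), ([0, 242, 236, 158, 18262], array([100., 339.])), ([256, 355, 12, 11, 50], array([261., 360.])), ([273, 354, 19, 8, 51], array([282., 357.])), ([312, 395, 21, 5, 93], array([322., 397.]))]
stap col 288 206 222 [561.2 102.7  49. ]
stap col 292 206 223 [558.  90.  49.]
stap col 296 206 223 [558.   77.3  49. ]
mag tail col 348 199 217 [579.1 -90.8  18. ]
mag tail col 350 200 218 [575.9 -97.3  18. ]
mag tail col 352 200 217 [ 579.1 -103.9   18. ]
mag frame rows at y=-103 [(163, [169, 158, 147]), (165, [171, 157, 148]), (167, [164, 155, 147]), (169, [145, 152, 156]), (171, [227, 232, 231]), (173, [232, 235, 234]), (175, [232, 235, 234]), (177, [233, 236, 235]), (179, [234, 236, 235]), (181, [234, 236, 236]), (183, [235, 236, 236]), (185, [234, 236, 235]), (187, [234, 236, 235]), (189, [234, 236, 234]), (191, [234, 235, 233]), (193, [155, 161, 162]), (195, [146, 151, 151]), (197, [202, 208, 207]), (199, [69, 72, 71])]
```

Everything measures as planned, and the image difference shows no change at the stored or bystanding things. Handing in.

```bash
python3 -c "
from rig import *
print(sign_off())"
```

```text
the job is handed in; nothing more can be done
None
```

I handed the job in at about 23 s: the magnifier is in its cubby with the whole lens frame about 8–11 mm inside the glass edge and its handle out, and the stapler is in its own cubby with its middle about 18 mm under the glass; the last top view showed no change at the stored or bystanding things outside the area the arm hid, and sign-off returned no verdict.

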